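Seat and screw down the yellow canister lid at the property desk

TASK

At the property desk, the yellow lid has only been laid on its canister with the thread not caught. Turn it back (anticlockwise from above) until it drops down into the thread, then screw it forward (clockwise) as far as it goes and let go. Leave the blue and the white canister standing where they are.

Things in the scene. Friction and masses are not known exactly. Their poses are not given: they have to be found in the camera images.
- yellow_lid: Yellow lid, 80 mm wide, 0.1 kg, loose. Origin: centre of its underside; z up, x along the grip bar. Disc top at 22 mm; on it the bar to pinch from above: 56 long, 14 thick, z 22 to 52 mm, black line on top. Same after a half turn. Starts level, underside 94 mm over the counter, bar 35 to 65 deg clockwise (from above) of the canister's x; dropped and screwed down, its underside is at 82 mm.
- canister: Grey canister, yellow band, fixed; foot 116 mm wide, body 96, neck top 100 mm up. Origin: centre of its underside, z up. Thread gaps at +x and -x (red ticks): with the bar along x (within 12 deg; a stop bars turning further back) the lid drops 12 mm, by its weight or lowered in the grip. It then turns clockwise, at that height, to a stop 70 deg from x (black ticks). Radial play 2 mm, turns easily.
- blue_canister: Bystander: the same canister, loose (1.6 kg), already closed by a blue lid, with a blue band. Origin: centre of the foot's underside; 134 mm tall. Must stay where it is.
- white_canister: Bystander: the same canister, loose (1.6 kg), already closed by a white lid, with a white band. Origin: centre of the foot's underside; 134 mm tall. Must stay where it is.
There are look-alikes about, which are no part of the job. Several things have the shape of the yellow_lid; the one meant has the colours described above.

How it is judged:
By the outcome, as a careful person would: the job done as asked, in the order asked, and still so for the second after the job is handed in, with the robot touching nothing.
It also fails if it takes over 35 s, if anything falls off the work surface, if the arm or the gripper's body presses on something with over 40 N, if the wrist force passes 120 N, or if a joint passes its speed limit or range.

ROBOT

A 7-joint arm with a two-finger parallel gripper is mounted at the origin on the work surface. World frame = base frame: x ahead of the robot, y to its left, z up, the work surface at z = 0. Lengths are in mm, angles in rad, forces in N, time in s.
With the tool pointing down it reaches from about 400 to 875 mm from the base axis. Payload 6.5 kg.
Tool frame: the origin (TCP) lies at the very end of the fingers, on their centre line; the grasp point (between the pads) lies 19 mm behind it; y points along the fingers, z is the direction in which the jaws open and shut, and the axes are right-handed (so a half turn about y gives the same grasp; the last joint's range is limited). The gripper opens to 88 mm and grips with 3 to 60 N. Pads are 18 mm wide; open, the fingers measure 123 mm over their backs; the gripper's body (75 mm by 187 mm) begins 45 mm behind the grasp point.
Start: joints at [1.281, 0.536, -0.004, 1.538, 0.003, 1.067, -0.071], TCP at [144.255, -633.783, 238.716] pointing down, gripper open.
Joint ranges: [-2.7, 2.7], [-0.37, 2.16], [-1.27, 1.26], [0.24, 2.4], [-1.31, 4.45], [0.19, 1.91], [-2.76, 2.76]. Speed limits (rad/s): [2.39, 2.39, 3.14, 3.14, 3.14, 3.14, 3.14].

INTERFACE

Orientations are given as a 3x3 rotation matrix whose columns are the frame's x, y, z axes.
In Python, from cell import * gives the robot as it stands.
- The arm moves only by the tool servo_tool, never from a script. Its argument "increments" is a list of rows, each an object of numbers: "dx", "dy", "dz": the shift along the tool's x, y, z in units of 40 mm (1.0 is 40 mm); "ax", "ay", "az": the turn, a rotation vector about the tool's x, y, z in units of 5 degrees (1.0 is 5 degrees). A call has 1 to 5 rows; each row is the pose to reach, as a shift and turn from the pose commanded when the call began, along the tool's axes at that moment; what a row does not reach only later rows make up. A row lasts 1/12 s, in which the tool goes at most 41.7 mm and 7.16 degrees, less where a joint would pass 70% of its speed; a pose out of reach is approached as far as the arm can. A call with a gripper value outside its range is refused whole. "jaw" is the closure, from 0 (fully open) to 1 (shut), set as the call begins (left out, the last holds). The fingers move at their own pace and stop on an object; "squeeze" is the grip in N (left out, the last holds). Time passes only in rows, so rows that repeat a pose let the fingers close. It gives the time, the measured TCP pose, the force and the opening at its end, in the units of the state.
- state(): the state, without advancing time (a new reading comes with each control period).
- camera(name): name is "side" or "top" or "wrist"; returns (picture, depth): 420x560x3 uint8, red, green, blue; 420x560 float32, mm along the optical axis (not along the pixel's ray), 0 where there is no reading.
- get_calibration(name): a dict with "camera_matrix" (3x3 intrinsics, pixels), "dist" ([k1, k2, p1, p2, k3] as OpenCV has them; the pictures are not rectified), "cam_to_world" (4x4, takes a point from camera to world coordinates). Camera axes: x right, y down, z forward; pixel columns grow to the right and rows downward; lengths in mm; the calibration is good to about 2 mm. A picture is of the moment at which its call begins: read the wrist's pose just before it. get_calibration takes no time and is no camera call; for the wrist camera it gives the pose at the moment of the call.
- finish_job(): hands the job in, once; it reports no verdict.
The state is a dict: "time_s": time; "joint_pos": joint angles; "qvel": joint speeds; "tau": joint torques, N m; "position": TCP position; "tool_rot": TCP orientation; "wrist_force": force on the tool from outside, world axes, zero at the start; "torque": the same for the moment, N m; "gripper_width": finger opening in mm.
Only numpy, scipy, OpenCV 4.12 (cv2) and the standard library are available. Lean on these libraries where they do the work, as an engineer would, in place of code of your own. Each camera call takes 0.05 s, during which the arm holds its last target.

## Working session

There is one attempt and no reset: what is moved stays moved. The work goes in short steps, Python scripts to look and compute and a tool call to move; the robot and the scene stay as the last step left them, time stands still between calls to the robot, and variables do not carry over. Pictures are saved under pics/ and viewed, and the job is handed in when it is done.

Besides the shell and the picture viewer there is one more tool, called after "Emit:" by a JSON object that holds its "api" and its "payload". servo_tool: Moves the arm, as the interface text tells. Its arguments: {"type":"object","properties":{"increments":{"type":"array","items":{"type":"object","properties":{"dx":{"type":"number"},"dy":{"type":"number"},"dz":{"type":"number"},"ax":{"type":"number"},"ay":{"type":"number"},"az":{"type":"number"}}}},"jaw":{"type":"number"},"squeeze":{"type":"number"}},"required":["increments"]}

```bash
ls; mkdir -p pics; python3 - <<'E'
from cell import *
import cv2,numpy as np
s=state();print(s)
for n in("top","side"):
    c=get_calibration(n);p,d=camera(n)
    cv2.imwrite(f"pics/{n}0.png",p[:,:,::-1]);np.savez(f"{n}0.npz",p=p,d=d,**c);print(n,c)
E
```

```text
pics
{'time_s': 0.0, 'joint_pos': array([ 1.28080359,  0.5371739 , -0.00442676,  1.53885011,  0.00259426,
        1.06728924, -0.07124304]), 'qvel': array([-0.00061018, -0.00161507, -0.0013141 ,  0.00185764, -0.00038272,
        0.00045589,  0.00162391]), 'tau': array([-2.39112178e-04, -5.70979750e+01,  9.90732685e-01, -2.51606137e+01,
       -5.62254433e-02,  1.78038958e-02,  1.62748865e-04]), 'position': array([ 144.098137  , -633.20554733,  237.84314626]), 'tool_rot': array([[-9.75059189e-01, -5.03392760e-04,  2.21944419e-01],
       [-2.21944953e-01,  1.63932785e-03, -9.75057819e-01],
       [ 1.26997381e-04, -9.99998530e-01, -1.71016716e-03]]), 'wrist_force': array([-1.25376313, -0.61739491, -0.51671337]), 'torque': array([ 0.01734892, -0.03251496, -0.03625469]), 'gripper_width': 88.07950763093362}
top {'camera_matrix': array([[512.35510637,   0.        , 281.97967968],
       [  0.        , 512.35510637, 205.31137358],
       [  0.        ,   0.        ,   1.        ]]), 'dist': array([0.04939268, 0.        , 0.        , 0.        , 0.        ]), 'cam_to_world': array([[-1.2257
[... 244 characters left out ...]
   [ 0.00000000e+00,  0.00000000e+00,  0.00000000e+00,
         1.00000000e+00]])}
side {'camera_matrix': array([[443.96825497,   0.        , 273.77530931],
       [  0.        , 443.96825497, 203.83131779],
       [  0.        ,   0.        ,   1.        ]]), 'dist': array([-0.09766284,  0.        ,  0.        ,  0.        ,  0.        ]), 'cam_to_world': array([[-9.98875988e-01, -2.56843665e-02,  3.98380887e-02,
         4.56393627e+02],
       [-4.67499317e-02,  6.72549669e-01, -7.38573887e-01,
         5.46174449e+02],
       [-7.82329094e-03, -7.39606150e-01, -6.72994457e-01,
         6.46860502e+02],
       [ 0.00000000e+00,  0.00000000e+00,  0.00000000e+00,
         1.00000000e+00]])}
```

View pics/top0.png

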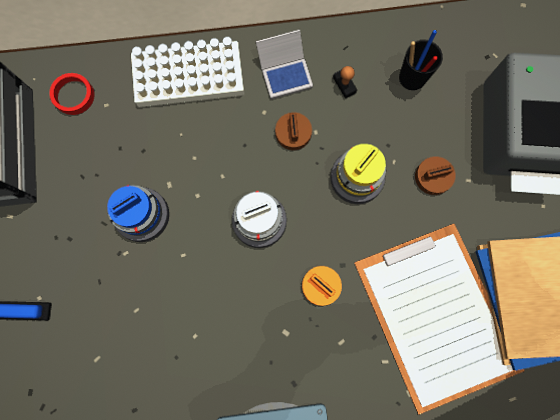

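View pics/side0.png

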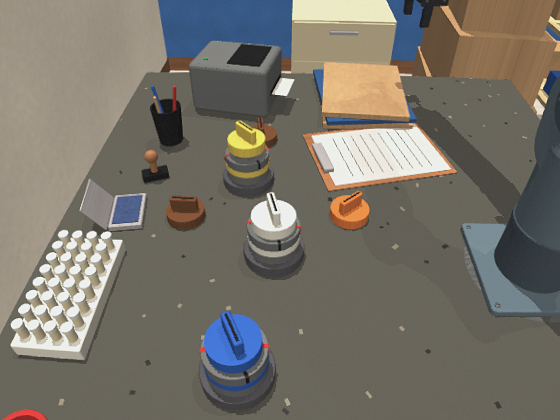

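Candidates in the top view are the yellow lid on the yellow-band canister (365,163), an orange lid on the counter (322,286), brown lids (294,130) and (437,174), and the closed white (258,212) and blue (130,206) canisters. I choose (365,163): it is the only yellow lid and sits on the yellow band. Next I'll check it in a close crop and measure it.

```bash
cat > h.py <<'E'
import numpy as np,cv2
def pts(f,mask):
    v,u=np.nonzero(mask&(f['d']>0)); 
    n=cv2.undistortPoints(np.stack([u,v],1).astype(float).reshape(-1,1,2),f['camera_matrix'],f['dist']).reshape(-1,2)
    z=f['d'][v,u][:,None]; P=np.hstack([n*z,z,np.ones_like(z)])@f['cam_to_world'].T
    return P[:,:3],u,v
def load(n): 
    z=np.load(n); return {k:z[k] for k in z.files}
E
python3 - <<'E'
from h import *
for n,(u0,v0,w) in {"top":(360,170,45),"side":(247,160,45)}.items():
    f=load(f"{n}0.npz"); p=f['p']; hsv=cv2.cvtColor(p,cv2.COLOR_RGB2HSV)
    c=p[v0-w:v0+w,u0-w:u0+w,::-1]; cv2.imwrite(f"pics/{n}c.png",cv2.resize(c,None,fx=6,fy=6,interpolation=cv2.INTER_NEAREST))
    roi=np.zeros(p.shape[:2],bool); roi[v0-w:v0+w,u0-w:u0+w]=1
    m=roi&(hsv[...,0]>=25)&(hsv[...,0]<=34)&(hsv[...,1]>120)
    P,u,v=pts(f,m)
    h=np.histogram(P[:,2],bins=np.arange(0,170,6));print(n,list(zip(h[1],h[0])))
    k=(P[:,2]>110)&(P[:,2]<122); D=P[k]
    if len(D): (c0,r)=cv2.minEnclosingCircle(D[:,:2].astype(np.float32)); print("disc",c0,r,np.median(D[:,2]))
    P2,u,v=pts(f,roi); k=(P2[:,2]>140)&(P2[:,2]<152); B=P2[k]
    if len(B):
        q=cv2.minAreaRect(B[:,:2].astype(np.float32));print("bar",q,B.mean(0),len(B)); 
        C=np.cov(B[:,:2].T);w_,V=np.linalg.eigh(C);print(np.degrees(np.arctan2(V[1,1],V[0,1])))
    r=roi&((hsv[...,0]<6)|(hsv[...,0]>174))&(hsv[...,1]>150)&(p[...,0]>120)
    P3,u,v=pts(f,r)
    for a,b,c in zip(u,v,P3): print("red",a,b,c.round(1))
E
```

```text
top [(np.int64(0), np.int64(1)), (np.int64(6), np.int64(0)), (np.int64(12), np.int64(0)), (np.int64(18), np.int64(0)), (np.int64(24), np.int64(0)), (np.int64(30), np.int64(0)), (np.int64(36), np.int64(2)), (np.int64(42), np.int64(4)), (np.int64(48), np.int64(2)), (np.int64(54), np.int64(5)), (np.int64(60), np.int64(4)), (np.int64(66), np.int64(0)), (np.int64(72), np.int64(3)), (np.int64(78), np.int64(7)), (np.int64(84), np.int64(0)), (np.int64(90), np.int64(0)), (np.int64(96), np.int64(2)), (np.int64(102), np.int64(6)), (np.int64(108), np.int64(310)), (np.int64(114), np.int64(702)), (np.int64(120), np.int64(7)), (np.int64(126), np.int64(5)), (np.int64(132), np.int64(7)), (np.int64(138), np.int64(65)), (np.int64(144), np.int64(110)), (np.int64(150), np.int64(0)), (np.int64(156), np.int64(0)), (np.int64(162), np.int64(0))]
disc (556.0245361328125, -242.6149139404297) 40.56085205078125 114.93202032606564
bar ((555.6441040039062, -242.35662841796875), (13.898258209228516, 56.23849868774414), 43.56450653076172) [ 554.76689183 -241.64782454  144.62377427] 199
133.30633053985179
red 371 185
[... 1175 characters left out ...]
64(66)), (np.int64(150), np.int64(0)), (np.int64(156), np.int64(0)), (np.int64(162), np.int64(0))]
disc (557.23583984375, -241.378662109375) 40.83192443847656 117.11824916090438
bar ((557.8673095703125, -239.88101196289062), (15.638748168945312, 56.10831069946289), 42.72867202758789) [ 556.75002622 -236.65532299  145.04774117] 136
135.4679538688423
red 265 148 [ 517.4 -251.8   84.3]
red 266 148 [ 515.3 -254.    82.9]
red 267 148 [ 513.  -252.3   84.1]
red 268 148 [ 511.2 -258.1   80.1]
red 265 149 [ 517.5 -252.2   81.4]
red 227 154 [ 598.9 -232.    80.5]
red 228 154 [ 596.4 -230.    82. ]
red 226 155 [ 600.  -224.7   83.2]
red 227 155 [ 598.3 -227.5   81.2]
red 228 155 [ 596.2 -227.9   80.9]
```

View pics/topc.png

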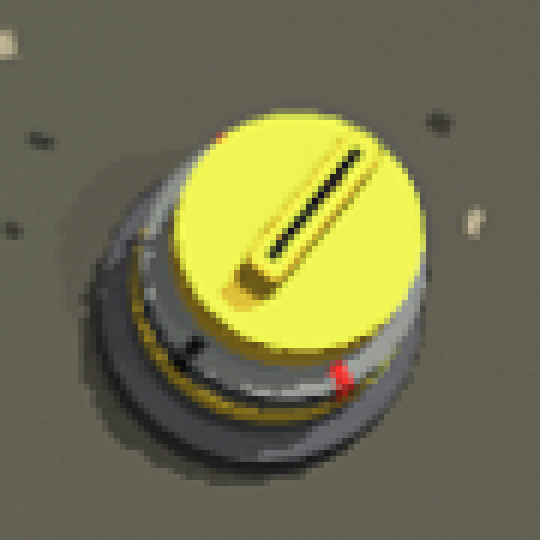

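View pics/sidec.png

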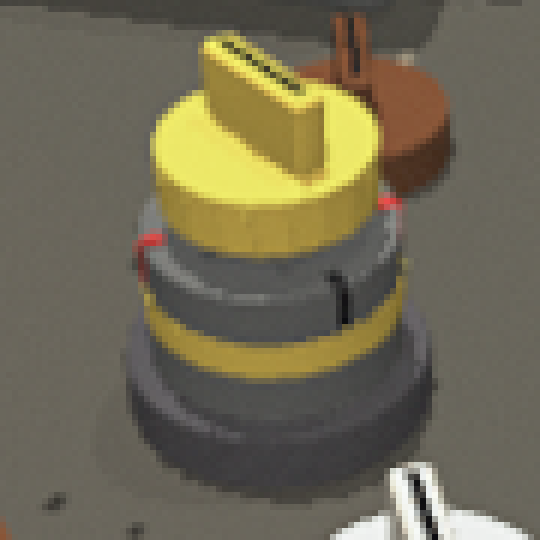

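The crop at top (360,165) shows a yellow lid with the black bar line, a grey canister with a yellow band, a red tick at crop (343,380) and a black tick at (188,350). The bar is at about -46° in world, and the canister's x at about 17°, so the bar is roughly 63° clockwise, which fits the description. Before reaching, I'll check for obstacles on the route.

```bash
cat >> h.py <<'E'
def inc(target,zang,s):
    R=s['tool_rot'];d=R.T@(np.array(target)-s['position'])/40
    a=np.radians(zang); z=np.array([np.cos(a),np.sin(a),0]);y=np.array([0,0,-1.]);T=np.stack([np.cross(y,z),y,z],1)
    r=np.degrees(cv2.Rodrigues(R.T@T)[0].ravel())/5
    print("t",round(s['time_s'],2),"pos",s['position'].round(1),"zang",np.degrees(np.arctan2(R[1,2],R[0,2])).round(1),"F",s['wrist_force'].round(1),"T",s['torque'].round(2),"w",round(s['gripper_width'],1),"q",s['joint_pos'].round(2))
    print("d",d.round(3),"a",r.round(3))
E
python3 - <<'E'
from h import *
from cell import state
for n in("top","side"):
    f=load(f"{n}0.npz");P,u,v=pts(f,f['d']>0)
    A=np.array([144,-633]);B=np.array([556,-242]);t=np.clip(((P[:,:2]-A)@(B-A))/((B-A)@(B-A)),0,1)
    D=np.linalg.norm(P[:,:2]-A-t[:,None]*(B-A),axis=1)
    k=(D<200)&(P[:,2]>60)&(P[:,2]<400); 
    for z in(60,100,140,180): 
        q=k&(P[:,2]>z)&(P[:,2]<z+40); print(n,z,q.sum(),D[q].min() if q.any() else None,P[q].min(0).round() if q.any() else'',P[q].max(0).round() if q.any() else '')
    f=P[(P[:,0]>600)&(P[:,0]<950)&(P[:,1]<-400)&(P[:,2]>60)];print("printer",f.min(0),f.max(0))  if len(f) else 0
inc([556,-242,220],-136,state())
E
```

```text
top 60 878 0.322048171230901 [ 470. -582.   60.] [603. -44. 100.]
top 100 1576 0.013775102840201524 [ 479. -551.  100.] [596. -46. 140.]
top 140 212 0.3793495251217908 [ 532. -537.  140.] [ 578. -219.  149.]
top 180 0 None  
printer [ 600.03764331 -649.13880257   60.0386896 ] [ 810.45801387 -400.05875315  152.96791616]
side 60 986 6.713310187968944 [ 476. -564.   60.] [ 604. -192.  100.]
side 100 1043 0.6248203818509626 [ 478. -548.  100.] [597. -47. 140.]
side 140 147 1.2959868063712368 [ 535. -530.  140.] [ 580. -217.  149.]
side 180 0 None  
printer [ 600.06636123 -715.27605969   60.21477721] [ 809.99327967 -400.08693789  154.20998407]
t 0.1 pos [ 144.1 -633.3  238. ] zang -77.2 F [ 0.9 -0.5 -0.3] T [-0.01  0.   -0.02] w 88.2 q [ 1.28  0.54 -0.    1.54  0.    1.07 -0.07]
d [-12.212   0.458  -7.251] a [1.5000e-02 1.1766e+01 1.0000e-02]
```

Emit:
{"api": "servo_tool", "payload": {"increments": [{"dx": -12.2, "dz": -7.25, "ay": 11.8}, {"dx": -12.2, "dz": -7.25, "ay": 11.8}, {"dx": -12.2, "dz": -7.25, "ay": 11.8}, {"dx": -12.2, "dz": -7.25, "ay": 11.8}, {"dx": -12.2, "dz": -7.25, "ay": 11.8}], "jaw": 0}}

```text
$.increments[0]: bad value
```

```bash
cat > s.py <<'E'
import sys
from h import *
from cell import state
inc([float(x) for x in sys.argv[1:4]],float(sys.argv[4]),state())
E
python3 s.py 556 -242 220 -136
```

```text
t 0.1 pos [ 144.1 -633.3  238. ] zang -77.2 F [ 0.9 -0.5 -0.3] T [-0.01  0.   -0.02] w 88.2 q [ 1.28  0.54 -0.    1.54  0.    1.07 -0.07]
d [-12.212   0.458  -7.251] a [1.5000e-02 1.1766e+01 1.0000e-02]
```

Emit:
{"api": "servo_tool", "payload": {"increments": [{"dx": -0.86, "dz": -0.51, "ay": 0.9}, {"dx": -1.72, "dz": -1.02, "ay": 1.8}, {"dx": -2.58, "dz": -1.53, "ay": 2.7}, {"dx": -3.44, "dz": -2.04, "ay": 3.6}, {"dx": -4.3, "dz": -2.55, "ay": 4.5}], "jaw": 0}}

```text
$.increments[0]: bad value
```

```bash
python3 s.py 556 -242 220 -136
```

```text
t 0.1 pos [ 144.1 -633.3  238. ] zang -77.2 F [ 0.9 -0.5 -0.3] T [-0.01  0.   -0.02] w 88.2 q [ 1.28  0.54 -0.    1.54  0.    1.07 -0.07]
d [-12.212   0.458  -7.251] a [1.5000e-02 1.1766e+01 1.0000e-02]
```

Perhaps every row needs all six numbers.

Emit:
{"api": "servo_tool", "payload": {"increments": [{"dx": -0.86, "dy": 0, "dz": -0.51, "ax": 0, "ay": 0.9, "az": 0}, {"dx": -1.72, "dy": 0, "dz": -1.02, "ax": 0, "ay": 1.8, "az": 0}, {"dx": -2.58, "dy": 0, "dz": -1.53, "ax": 0, "ay": 2.7, "az": 0}, {"dx": -3.44, "dy": 0, "dz": -2.04, "ax": 0, "ay": 3.6, "az": 0}, {"dx": -4.3, "dy": 0, "dz": -2.55, "ax": 0, "ay": 4.5, "az": 0}], "jaw": 0}}

```text
time_s: 0.52
position: [290.2, -494.4, 238.4]
tool_rot: [[-0.985, -0.0, -0.172], [0.172, 0.001, -0.985], [0.0, -1.0, -0.001]]
wrist_force: [0.1, -1.0, -0.2]
gripper_width: 88.0
```

```bash
python3 s.py 556 -242 220 -136
```

```text
t 0.52 pos [ 290.2 -494.4  238.4] zang -99.9 F [ 0.1 -1.  -0.2] T [-0.01 -0.03 -0.06] w 88.0 q [ 0.94  0.41  0.03  1.75 -0.01  0.99 -0.77]
d [-5.459  0.461 -7.36 ] a [5.000e-03 7.217e+00 7.000e-03]
```

Emit:
{"api": "servo_tool", "payload": {"increments": [{"dx": -5.45, "dy": 0.2, "dz": -7.35, "ax": 0, "ay": 7.2, "az": 0}, {"dx": -5.45, "dy": 0.2, "dz": -7.35, "ax": 0, "ay": 7.2, "az": 0}, {"dx": -5.45, "dy": 0.2, "dz": -7.35, "ax": 0, "ay": 7.2, "az": 0}, {"dx": -5.45, "dy": 0.2, "dz": -7.35, "ax": 0, "ay": 7.2, "az": 0}, {"dx": -5.45, "dy": 0.2, "dz": -7.35, "ax": 0, "ay": 7.2, "az": 0}]}}

```text
time_s: 0.93
position: [432.4, -358.7, 234.2]
tool_rot: [[-0.722, -0.0, -0.692], [0.692, 0.0, -0.722], [0.0, -1.0, 0.0]]
wrist_force: [1.5, -0.5, -0.8]
gripper_width: 87.9
```

```bash
python3 s.py 556 -242 220 -136
```

```text
t 0.93 pos [ 432.4 -358.7  234.2] zang -133.8 F [ 1.5 -0.5 -0.8] T [ 0.   -0.05 -0.04] w 87.9 q [ 0.55  0.39  0.08  1.79 -0.04  0.97 -1.69]
d [-0.21   0.354 -4.245] a [-0.001  0.438  0.006]
```

Emit:
{"api": "servo_tool", "payload": {"increments": [{"dx": -0.21, "dy": 0.35, "dz": -4.2, "ax": 0, "ay": 0.3, "az": 0}, {"dx": -0.21, "dy": 0.35, "dz": -4.2, "ax": 0, "ay": 0.3, "az": 0}, {"dx": -0.21, "dy": 0.35, "dz": -4.2, "ax": 0, "ay": 0.3, "az": 0}, {"dx": -0.21, "dy": 0.35, "dz": -4.2, "ax": 0, "ay": 0.3, "az": 0}, {"dx": -0.21, "dy": 0.35, "dz": -4.2, "ax": 0, "ay": 0.3, "az": 0}]}}

```text
time_s: 1.35
position: [558.9, -234.8, 219.3]
tool_rot: [[-0.716, 0.002, -0.698], [0.698, 0.005, -0.716], [0.002, -1.0, -0.005]]
wrist_force: [0.3, 0.5, 0.9]
gripper_width: 87.8
```

Emit:
{"api": "servo_tool", "payload": {"increments": [{"dx": 0, "dy": 0, "dz": 0, "ax": 0, "ay": 0, "az": 0}, {"dx": 0, "dy": 0, "dz": 0, "ax": 0, "ay": 0, "az": 0}]}}

```text
time_s: 1.52
position: [552.5, -244.7, 219.9]
tool_rot: [[-0.708, -0.001, -0.707], [0.707, -0.0, -0.708], [0.001, -1.0, 0.001]]
wrist_force: [-0.2, -1.0, -0.1]
gripper_width: 88.5
```

```bash
python3 - <<'E'
from cell import *
from h import *
inc([556,-242,121],-136,state())
c=get_calibration("wrist");p,d=camera("wrist");np.savez("w1.npz",p=p,d=d,**c);cv2.imwrite("pics/w1.png",p[:,:,::-1])
f=load("w1.npz");P,u,v=pts(f,d>0)
k=(P[:,2]>140)&(P[:,2]<152)&(np.hypot(P[:,0]-556,P[:,1]+242)<45);B=P[k];print(cv2.minAreaRect(B[:,:2].astype(np.float32)),B[:,2].mean(),k.sum())
hsv=cv2.cvtColor(p,cv2.COLOR_RGB2HSV)
r=((hsv[...,0]<6)|(hsv[...,0]>174))&(hsv[...,1]>150)&(p[...,0]>120)
P3,u,v=pts(f,r); k=np.hypot(P3[:,0]-556,P3[:,1]+242)<60
for s in(P3[:,0]<556,P3[:,0]>556):
    if (k&s).any(): print(P3[k&s].mean(0),(k&s).sum())
E
```

```text
t 1.52 pos [ 552.5 -244.7  219.9] zang -135.0 F [-0.2 -1.  -0.1] T [0.06 0.05 0.01] w 88.5 q [ 0.31  0.48  0.05  1.68 -0.02  0.98 -1.99]
d [-0.017  2.473 -0.113] a [-0.015  0.207  0.009]
((559.127685546875, -242.8740234375), (13.828394889831543, 56.12627410888672), 44.35969924926758) 146.7707646877622 1527
[ 602.85151237 -229.47758591   82.05065619] 37
```

View pics/w1.png

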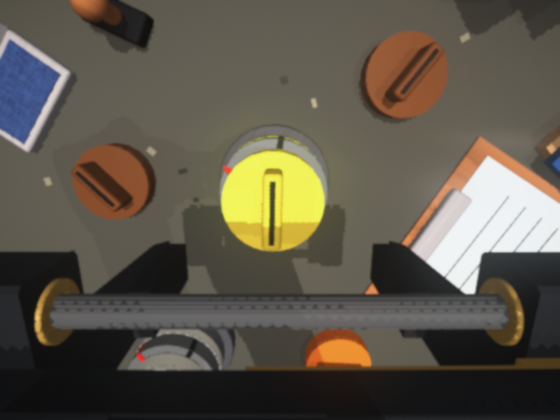

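The wrist view shows the bar at (272,210), aligned with the fingers' centre line and with free space on both sides. The red tick is at (228,170), giving canister x of about 17°.

```bash
python3 s.py 557.2 -242 155 -135.6
```

```text
t 1.57 pos [ 551.9 -245.7  220.2] zang -135.1 F [-0.6 -0.5  0.1] T [0.08 0.01 0.02] w 88.0 q [ 0.31  0.48  0.05  1.68 -0.02  0.98 -1.99]
d [-0.027  1.629 -0.162] a [-0.017  0.105  0.004]
```

Emit:
{"api": "servo_tool", "payload": {"increments": [{"dx": -0.03, "dy": 0.8, "dz": -0.16, "ax": 0, "ay": 0.1, "az": 0}, {"dx": -0.03, "dy": 1.6, "dz": -0.16, "ax": 0, "ay": 0.1, "az": 0}, {"dx": -0.03, "dy": 1.6, "dz": -0.16, "ax": 0, "ay": 0.1, "az": 0}, {"dx": -0.03, "dy": 1.6, "dz": -0.16, "ax": 0, "ay": 0.1, "az": 0}, {"dx": -0.03, "dy": 1.6, "dz": -0.16, "ax": 0, "ay": 0.1, "az": 0}]}}

```text
time_s: 1.98
position: [558.5, -242.2, 157.9]
tool_rot: [[-0.7, 0.001, -0.714], [0.714, -0.001, -0.7], [-0.002, -1.0, -0.0]]
wrist_force: [0.6, 0.3, 0.9]
gripper_width: 88.2
```

```bash
python3 s.py 557.2 -242 121 -135.6
```

```text
t 1.98 pos [ 558.5 -242.2  157.9] zang -135.6 F [0.6 0.3 0.9] T [ 0.11 -0.03  0.05] w 88.2 q [ 0.3   0.56  0.04  1.72 -0.03  0.86 -2.01]
d [0.028 0.923 0.02 ] a [ 0.001  0.003 -0.018]
```

Emit:
{"api": "servo_tool", "payload": {"increments": [{"dx": 0, "dy": 0.4, "dz": 0, "ax": 0, "ay": 0, "az": 0}, {"dx": 0, "dy": 0.85, "dz": 0, "ax": 0, "ay": 0, "az": 0}, {"dx": 0, "dy": 0.85, "dz": 0, "ax": 0, "ay": 0, "az": 0}, {"dx": 0, "dy": 0.85, "dz": 0, "ax": 0, "ay": 0, "az": 0}]}}

```text
time_s: 2.32
position: [558.7, -241.3, 123.7]
tool_rot: [[-0.701, 0.001, -0.713], [0.713, -0.001, -0.701], [-0.001, -1.0, -0.0]]
wrist_force: [-0.1, 0.2, -0.1]
gripper_width: 88.1
```

```bash
python3 s.py 557.2 -242 121 -135.6
```

```text
t 2.32 pos [ 558.7 -241.3  123.7] zang -135.5 F [-0.1  0.2 -0.1] T [ 0.04 -0.03 -0.02] w 88.1 q [ 0.31  0.61  0.04  1.74 -0.03  0.8  -2.01]
d [0.013 0.067 0.04 ] a [ 0.001  0.017 -0.01 ]
```

Emit:
{"api": "servo_tool", "payload": {"increments": [{"dx": 0, "dy": 0.04, "dz": 0.02, "ax": 0, "ay": 0, "az": 0}, {"dx": 0, "dy": 0.04, "dz": 0.02, "ax": 0, "ay": 0, "az": 0}, {"dx": 0, "dy": 0.04, "dz": 0.02, "ax": 0, "ay": 0, "az": 0}, {"dx": 0, "dy": 0.04, "dz": 0.02, "ax": 0, "ay": 0, "az": 0}, {"dx": 0, "dy": 0.04, "dz": 0.02, "ax": 0, "ay": 0, "az": 0}], "jaw": 1, "squeeze": 15}}

```text
time_s: 2.73
position: [558.3, -241.2, 121.3]
tool_rot: [[-0.701, 0.001, -0.713], [0.713, -0.0, -0.701], [-0.001, -1.0, -0.0]]
wrist_force: [-0.3, 0.2, 0.5]
gripper_width: 57.0
```

Emit:
{"api": "servo_tool", "payload": {"increments": [{"dx": 0, "dy": 0, "dz": 0, "ax": 0, "ay": 0, "az": 0}, {"dx": 0, "dy": 0, "dz": 0, "ax": 0, "ay": 0, "az": 0}, {"dx": 0, "dy": 0, "dz": 0, "ax": 0, "ay": 0, "az": 0}, {"dx": 0, "dy": 0, "dz": 0, "ax": 0, "ay": 0, "az": 0}]}}

```text
time_s: 3.07
position: [558.0, -241.1, 120.8]
tool_rot: [[-0.701, -0.0, -0.713], [0.713, 0.0, -0.701], [0.0, -1.0, 0.0]]
wrist_force: [-0.4, 0.5, -0.1]
gripper_width: 30.6
```

```bash
python3 s.py 557.2 -242 121 -73
```

```text
t 3.07 pos [ 558.  -241.1  120.8] zang -135.5 F [-0.4  0.5 -0.1] T [ 0.07 -0.02  0.04] w 30.6 q [ 0.31  0.61  0.04  1.74 -0.03  0.79 -2.01]
d [-0.003 -0.006  0.029] a [-0.0000e+00 -1.2493e+01  1.0000e-03]
```

Emit:
{"api": "servo_tool", "payload": {"increments": [{"dx": 0, "dy": 0, "dz": 0, "ax": 0, "ay": 0, "az": 0}, {"dx": 0, "dy": 0, "dz": 0, "ax": 0, "ay": 0, "az": 0}, {"dx": 0, "dy": 0, "dz": 0, "ax": 0, "ay": 0, "az": 0}, {"dx": 0, "dy": 0, "dz": 0, "ax": 0, "ay": 0, "az": 0}, {"dx": 0, "dy": 0, "dz": 0, "ax": 0, "ay": 0, "az": 0}]}}

```text
time_s: 3.48
position: [557.9, -241.2, 120.8]
tool_rot: [[-0.701, -0.0, -0.713], [0.713, -0.0, -0.701], [0.0, -1.0, 0.0]]
wrist_force: [0.4, 0.1, 0.0]
gripper_width: 13.9
```

```bash
python3 s.py 557.2 -242 121 -73
```

```text
t 3.48 pos [ 557.9 -241.2  120.8] zang -135.5 F [0.4 0.1 0. ] T [0.04 0.02 0.01] w 13.9 q [ 0.31  0.61  0.04  1.74 -0.03  0.79 -2.01]
d [-0.002 -0.005  0.027] a [-1.0000e-03 -1.2495e+01  1.0000e-03]
```

Emit:
{"api": "servo_tool", "payload": {"increments": [{"dx": 0, "dy": 0, "dz": 0, "ax": 0, "ay": -1, "az": 0}, {"dx": 0, "dy": 0, "dz": 0, "ax": 0, "ay": -2, "az": 0}, {"dx": 0, "dy": 0, "dz": 0, "ax": 0, "ay": -3, "az": 0}, {"dx": 0, "dy": 0, "dz": 0, "ax": 0, "ay": -4, "az": 0}, {"dx": 0, "dy": 0, "dz": 0, "ax": 0, "ay": -5, "az": 0}]}}

```text
time_s: 3.9
position: [557.9, -241.1, 120.7]
tool_rot: [[-0.938, -0.0, -0.346], [0.346, -0.0, -0.938], [0.0, -1.0, 0.0]]
wrist_force: [0.0, 0.0, -0.1]
gripper_width: 14.2
```

```bash
python3 s.py 557.2 -242 121 -74
```

```text
t 3.9 pos [ 557.9 -241.1  120.7] zang -110.2 F [ 0.   0.  -0.1] T [0.01 0.03 0.  ] w 14.2 q [ 0.39  0.61 -0.07  1.74  0.06  0.8  -1.64]
d [ 0.01  -0.006  0.027] a [-0.000e+00 -7.245e+00  1.000e-03]
```

Emit:
{"api": "servo_tool", "payload": {"increments": [{"dx": 0, "dy": 0, "dz": 0, "ax": 0, "ay": -1, "az": 0}, {"dx": 0, "dy": 0, "dz": 0, "ax": 0, "ay": -2, "az": 0}, {"dx": 0, "dy": 0, "dz": 0, "ax": 0, "ay": -3, "az": 0}, {"dx": 0, "dy": 0, "dz": 0, "ax": 0, "ay": -4, "az": 0}, {"dx": 0, "dy": 0, "dz": 0, "ax": 0, "ay": -5, "az": 0}]}}

```text
time_s: 4.32
position: [557.7, -241.0, 120.6]
tool_rot: [[-0.997, -0.001, 0.083], [-0.083, 0.0, -0.997], [0.0, -1.0, -0.0]]
wrist_force: [-0.2, 0.5, -1.3]
gripper_width: 13.8
```

Emit:
{"api": "servo_tool", "payload": {"increments": [{"dx": 0, "dy": 0, "dz": 0, "ax": 0, "ay": -0.8, "az": 0}, {"dx": 0, "dy": 0, "dz": 0, "ax": 0, "ay": -1.6, "az": 0}, {"dx": 0, "dy": 0, "dz": 0, "ax": 0, "ay": -2, "az": 0}, {"dx": 0, "dy": 0, "dz": 0, "ax": 0, "ay": -2, "az": 0}]}}

```text
time_s: 4.65
position: [557.7, -241.1, 120.5]
tool_rot: [[-0.968, -0.0, 0.252], [-0.252, 0.0, -0.968], [0.0, -1.0, -0.001]]
wrist_force: [0.0, 0.0, -1.2]
gripper_width: 14.1
```

```bash
python3 s.py 557.2 -242 109 -73; python3 - <<'E'
from cell import *
from h import *
for n in("side","top"):
  c=get_calibration(n);p,d=camera(n);np.savez(n+"2.npz",p=p,d=d,**c)
  u0,v0=(247,150) if n=="side" else (360,165)
  cv2.imwrite(f"pics/{n}2.png",cv2.resize(p[v0-60:v0+60,u0-60:u0+60,::-1],None,fx=4,fy=4))
E
```

```text
t 4.65 pos [ 557.7 -241.1  120.5] zang -75.4 F [ 0.   0.  -1.2] T [ 0.04  0.04 -0.01] w 14.1 q [ 0.5   0.62 -0.23  1.73  0.18  0.81 -1.13]
d [0.017 0.288 0.018] a [ 0.006 -0.483  0.004]
```

View pics/side2.png

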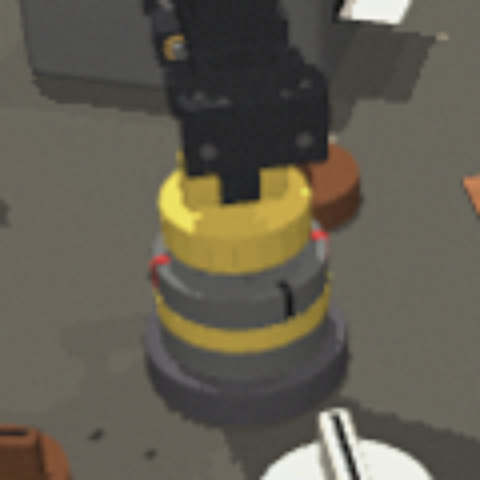

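The lid is still at its raised height and the wrist now carries its weight (-1.2 N), so it is over the gap. I'll lower it 12 mm.

Emit:
{"api": "servo_tool", "payload": {"increments": [{"dx": 0, "dy": 0.08, "dz": 0, "ax": 0, "ay": 0, "az": 0}, {"dx": 0, "dy": 0.15, "dz": 0, "ax": 0, "ay": 0, "az": 0}, {"dx": 0, "dy": 0.22, "dz": 0, "ax": 0, "ay": 0, "az": 0}, {"dx": 0, "dy": 0.28, "dz": 0, "ax": 0, "ay": 0, "az": 0}, {"dx": 0, "dy": 0.28, "dz": 0, "ax": 0, "ay": 0, "az": 0}]}}

```text
time_s: 5.17
position: [557.7, -241.1, 109.0]
tool_rot: [[-0.968, -0.001, 0.251], [-0.251, 0.0, -0.968], [0.001, -1.0, -0.0]]
wrist_force: [-1.2, -1.2, -1.4]
gripper_width: 13.8
```

```bash
python3 s.py 557.2 -242 109 -143
```

```text
t 5.17 pos [ 557.7 -241.1  109. ] zang -75.5 F [-1.2 -1.2 -1.4] T [-0.18  0.09 -0.  ] w 13.8 q [ 0.49  0.64 -0.22  1.73  0.19  0.79 -1.13]
d [ 0.017 -0.001  0.018] a [-2.0000e-03  1.3503e+01  9.0000e-03]
```

Emit:
{"api": "servo_tool", "payload": {"increments": [{"dx": 0, "dy": 0.02, "dz": 0, "ax": 0, "ay": 0, "az": 0}, {"dx": 0, "dy": 0.02, "dz": 0, "ax": 0, "ay": 0, "az": 0}, {"dx": 0, "dy": 0.02, "dz": 0, "ax": 0, "ay": 0, "az": 0}]}}

```text
time_s: 5.42
position: [557.7, -241.2, 108.8]
tool_rot: [[-0.968, -0.0, 0.251], [-0.251, -0.0, -0.968], [0.0, -1.0, -0.0]]
wrist_force: [-2.0, -0.6, 0.8]
gripper_width: 13.6
```

```bash
python3 s.py 557.2 -242 109 -143
```

```text
t 5.42 pos [ 557.7 -241.2  108.8] zang -75.5 F [-2.  -0.6  0.8] T [-0.11  0.36  0.05] w 13.6 q [ 0.49  0.64 -0.22  1.73  0.19  0.79 -1.13]
d [ 0.018 -0.005  0.016] a [-3.0000e-03  1.3504e+01  5.0000e-03]
```

It is seated (contact force has gone positive). Now screwing clockwise.

Emit:
{"api": "servo_tool", "payload": {"increments": [{"dx": 0, "dy": 0, "dz": 0, "ax": 0, "ay": 1, "az": 0}, {"dx": 0, "dy": 0, "dz": 0, "ax": 0, "ay": 2, "az": 0}, {"dx": 0, "dy": 0, "dz": 0, "ax": 0, "ay": 3, "az": 0}, {"dx": 0, "dy": 0, "dz": 0, "ax": 0, "ay": 4, "az": 0}, {"dx": 0, "dy": 0, "dz": 0, "ax": 0, "ay": 5, "az": 0}]}}

```text
time_s: 5.83
position: [558.3, -241.3, 108.9]
tool_rot: [[-0.983, 0.001, -0.186], [0.186, -0.0, -0.983], [-0.001, -1.0, 0.0]]
wrist_force: [-0.3, -1.0, -1.8]
gripper_width: 14.0
```

```bash
python3 s.py 557.2 -242 109 -143
```

```text
t 5.83 pos [ 558.3 -241.3  108.9] zang -100.7 F [-0.3 -1.  -1.8] T [-0.15 -0.   -0.04] w 14.0 q [ 0.41  0.63 -0.11  1.74  0.09  0.78 -1.5 ]
d [ 0.025 -0.002  0.022] a [ 2.000e-03  8.456e+00 -1.100e-02]
```

Emit:
{"api": "servo_tool", "payload": {"increments": [{"dx": 0, "dy": 0, "dz": 0, "ax": 0, "ay": 1, "az": 0}, {"dx": 0, "dy": 0, "dz": 0, "ax": 0, "ay": 2, "az": 0}, {"dx": 0, "dy": 0, "dz": 0, "ax": 0, "ay": 3, "az": 0}, {"dx": 0, "dy": 0, "dz": 0, "ax": 0, "ay": 4, "az": 0}, {"dx": 0, "dy": 0, "dz": 0, "ax": 0, "ay": 5, "az": 0}]}}

```text
time_s: 6.25
position: [558.4, -240.9, 108.9]
tool_rot: [[-0.812, 0.001, -0.584], [0.584, 0.0, -0.812], [-0.001, -1.0, -0.001]]
wrist_force: [0.2, -0.6, -2.0]
gripper_width: 14.1
```

Emit:
{"api": "servo_tool", "payload": {"increments": [{"dx": 0, "dy": 0, "dz": 0, "ax": 0, "ay": 0.8, "az": 0}, {"dx": 0, "dy": 0, "dz": 0, "ax": 0, "ay": 1.6, "az": 0}, {"dx": 0, "dy": 0, "dz": 0, "ax": 0, "ay": 2.4, "az": 0}, {"dx": 0, "dy": 0, "dz": 0, "ax": 0, "ay": 3, "az": 0}, {"dx": 0, "dy": 0, "dz": 0, "ax": 0, "ay": 3, "az": 0}]}}

```text
time_s: 6.67
position: [558.1, -240.9, 108.8]
tool_rot: [[-0.635, 0.0, -0.772], [0.772, -0.0, -0.635], [-0.0, -1.0, -0.0]]
wrist_force: [-0.7, -1.5, 0.4]
gripper_width: 14.2
```

```bash
python3 s.py 557.2 -242 109 -143
```

```text
t 6.67 pos [ 558.1 -240.9  108.8] zang -140.5 F [-0.7 -1.5  0.4] T [-0.02  0.14  0.04] w 14.2 q [ 0.29  0.63  0.06  1.75 -0.05  0.77 -2.07]
d [-0.006 -0.004  0.036] a [ 0.     0.491 -0.003]
```

No stop torque yet. Continuing in small steps.

Emit:
{"api": "servo_tool", "payload": {"increments": [{"dx": 0, "dy": 0, "dz": 0, "ax": 0, "ay": 0.2, "az": 0}, {"dx": 0, "dy": 0, "dz": 0, "ax": 0, "ay": 0.4, "az": 0}, {"dx": 0, "dy": 0, "dz": 0, "ax": 0, "ay": 0.4, "az": 0}]}}

```text
time_s: 6.92
position: [557.6, -241.1, 108.8]
tool_rot: [[-0.609, -0.001, -0.793], [0.793, 0.0, -0.609], [0.001, -1.0, 0.0]]
wrist_force: [-3.2, -0.9, 1.7]
gripper_width: 13.6
```

```bash
python3 s.py 557.2 -242 109 -143
```

```text
t 6.92 pos [ 557.6 -241.1  108.8] zang -142.5 F [-3.2 -0.9  1.7] T [0.01 0.62 0.12] w 13.6 q [ 0.28  0.63  0.07  1.75 -0.06  0.77 -2.1 ]
d [-0.013 -0.004  0.022] a [-0.006  0.103  0.007]
```

Emit:
{"api": "servo_tool", "payload": {"increments": [{"dx": 0, "dy": 0, "dz": 0, "ax": 0, "ay": 0.2, "az": 0}, {"dx": 0, "dy": 0, "dz": 0, "ax": 0, "ay": 0.4, "az": 0}, {"dx": 0, "dy": 0, "dz": 0, "ax": 0, "ay": 0.4, "az": 0}]}}

```text
time_s: 7.17
position: [557.3, -241.2, 108.8]
tool_rot: [[-0.58, -0.001, -0.814], [0.814, 0.0, -0.58], [0.001, -1.0, 0.001]]
wrist_force: [-5.4, -0.8, 5.1]
gripper_width: 14.0
```

```bash
python3 s.py 557.2 -242 109 -143
```

```text
t 7.17 pos [ 557.3 -241.2  108.8] zang -144.5 F [-5.4 -0.8  5.1] T [0.   1.1  0.34] w 14.0 q [ 0.27  0.63  0.08  1.75 -0.07  0.77 -2.13]
d [-0.014 -0.004  0.013] a [-0.011 -0.306  0.009]
```

Emit:
{"api": "servo_tool", "payload": {"increments": [{"dx": 0, "dy": 0, "dz": 0, "ax": 0, "ay": 0.2, "az": 0}, {"dx": 0, "dy": 0, "dz": 0, "ax": 0, "ay": 0.4, "az": 0}, {"dx": 0, "dy": 0, "dz": 0, "ax": 0, "ay": 0.4, "az": 0}]}}

```text
time_s: 7.42
position: [557.4, -241.3, 108.8]
tool_rot: [[-0.552, -0.001, -0.834], [0.834, -0.0, -0.552], [0.001, -1.0, 0.001]]
wrist_force: [-5.3, 1.2, 4.0]
gripper_width: 14.6
```

```bash
python3 s.py 557.2 -242 109 -143
```

```text
t 7.42 pos [ 557.4 -241.3  108.8] zang -146.5 F [-5.3  1.2  4. ] T [-0.05  1.1   0.35] w 14.6 q [ 0.27  0.63  0.09  1.75 -0.08  0.77 -2.16]
d [-0.012 -0.004  0.013] a [-0.012 -0.701  0.006]
```

The moment has plateaued at 0.35 N·m and the pads are starting to twist on the bar (width 14.0 to 14.6 mm), so the lid is at the stop. I'll release it straight and then rise.

Emit:
{"api": "servo_tool", "payload": {"increments": [{"dx": 0, "dy": 0, "dz": 0, "ax": 0, "ay": 0, "az": 0}, {"dx": 0, "dy": 0, "dz": 0, "ax": 0, "ay": 0, "az": 0}, {"dx": 0, "dy": 0, "dz": 0, "ax": 0, "ay": 0, "az": 0}, {"dx": 0, "dy": 0, "dz": 0, "ax": 0, "ay": 0, "az": 0}, {"dx": 0, "dy": 0, "dz": 0, "ax": 0, "ay": 0, "az": 0}], "jaw": 0}}

```text
time_s: 7.83
position: [558.4, -241.0, 108.8]
tool_rot: [[-0.552, 0.001, -0.834], [0.834, 0.0, -0.552], [-0.0, -1.0, -0.001]]
wrist_force: [-0.9, 0.6, 0.6]
gripper_width: 46.0
```

Emit:
{"api": "servo_tool", "payload": {"increments": [{"dx": 0, "dy": 0, "dz": 0, "ax": 0, "ay": 0, "az": 0}, {"dx": 0, "dy": 0, "dz": 0, "ax": 0, "ay": 0, "az": 0}, {"dx": 0, "dy": -0.3, "dz": 0, "ax": 0, "ay": 0, "az": 0}, {"dx": 0, "dy": -0.8, "dz": 0, "ax": 0, "ay": 0, "az": 0}, {"dx": 0, "dy": -1.5, "dz": 0, "ax": 0, "ay": 0, "az": 0}]}}

```text
time_s: 8.25
position: [556.7, -240.6, 168.5]
tool_rot: [[-0.552, -0.003, -0.834], [0.834, 0.001, -0.552], [0.003, -1.0, 0.002]]
wrist_force: [0.1, 0.1, 0.3]
gripper_width: 78.7
```

Emit:
{"api": "servo_tool", "payload": {"increments": [{"dx": 0, "dy": -0.8, "dz": 0.8, "ax": 0, "ay": 0, "az": 0}, {"dx": -0.4, "dy": -1.4, "dz": 1.6, "ax": 0, "ay": 0, "az": 0}, {"dx": -0.4, "dy": -1.4, "dz": 2.4, "ax": 0, "ay": 0, "az": 0}, {"dx": -0.4, "dy": -1.4, "dz": 3.2, "ax": 0, "ay": 0, "az": 0}, {"dx": -0.4, "dy": -1.4, "dz": 3.2, "ax": 0, "ay": 0, "az": 0}]}}

```text
time_s: 8.67
position: [454.1, -330.9, 226.6]
tool_rot: [[-0.544, -0.002, -0.839], [0.839, -0.003, -0.544], [-0.002, -1.0, 0.003]]
wrist_force: [-1.5, -0.9, -0.3]
gripper_width: 88.2
```

```bash
cat > m.py <<'E'
from cell import *
from h import *
inc([557,-242,220],-143,state())
for n in("side","top"):
  c=get_calibration(n);p,d=camera(n);np.savez(n+"3.npz",p=p,d=d,**c);cv2.imwrite(f"pics/{n}3.png",p[:,:,::-1])
  f=load(n+"3.npz");f0=load(n+"0.npz")
  P,u,v=pts(f,d>0);near=np.hypot(P[:,0]-557,P[:,1]+242)
  for lo,hi in((98,110),(128,139)):
    k=(near<45)&(P[:,2]>lo)&(P[:,2]<hi);B=P[k];print(n,lo,cv2.minAreaRect(B[:,:2].astype(np.float32)) if len(B)>5 else '',np.median(B[:,2]) if len(B) else '',k.sum())
  for nm,h0,h1,s0,v0 in(("blue",100,125,120,90),("white",0,180,0,215)):
    for g in(f0,f):
      hsv=cv2.cvtColor(g['p'],cv2.COLOR_RGB2HSV);m=(hsv[...,0]>=h0)&(hsv[...,0]<=h1)&(hsv[...,1]>=s0)&(hsv[...,2]>v0)
      if nm=="white":m&=hsv[...,1]<30
      P,u,v=pts(g,m);k=(P[:,2]>95)&(P[:,2]<110)&(P[:,0]<620)&(P[:,1]<300)&(P[:,1]>-150);print(n,nm,k.sum(),P[k].mean(0).round(1) if k.any() else '')
E
python3 m.py
```

```text
t 8.67 pos [ 454.1 -330.9  226.6] zang -147.0 F [-1.5 -0.9 -0.3] T [ 0.07 -0.02  0.02] w 88.2 q [ 0.44  0.4   0.14  1.8  -0.06  0.95 -1.96]
d [ 0.465  0.153 -3.368] a [-0.037 -0.804 -0.022]
side 98 ((557.091064453125, -236.8839111328125), (80.31534576416016, 76.35686492919922), 13.031782150268555) 105.28808934909853 523
side 128 ((558.6112060546875, -240.1885986328125), (15.604958534240723, 55.4771842956543), 38.80846405029297) 133.6183936647194 123
side blue 2012 [531.1 234.7 104.8]
side blue 2006 [531.2 234.7 104.7]
side white 813 [488.9 -16.8 105.5]
side white 826 [488.8 -16.8 105.5]
top 98 ((556.2340087890625, -241.677734375), (77.72883605957031, 81.11266326904297), 81.08184814453125) 102.99591212230712 999
top 128 ((555.057373046875, -241.2830047607422), (13.717708587646484, 54.78272247314453), 37.864288330078125) 132.744497844565 202
top blue 969 [529.5 225.7 103.5]
top blue 979 [529.5 225.3 103.5]
top white 968 [486.7 -20.2 103.1]
top white 987 [486.4 -20.  103.2]
```

View pics/top3.png

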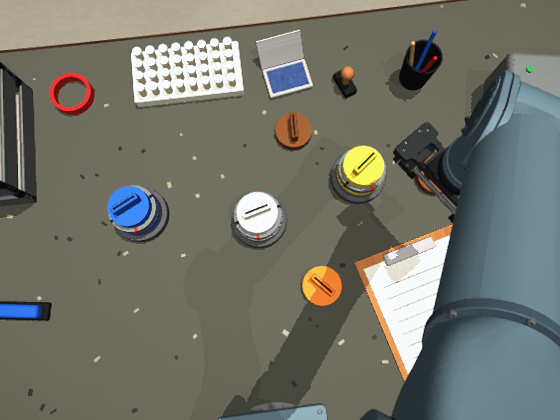

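View pics/side3.png

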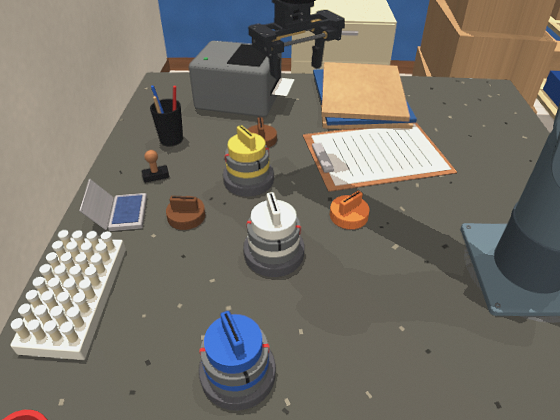

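The yellow lid at top (361,166) and side (247,147) sits lower and is turned, and the blue and white canisters look unchanged. I'll compare the bar with the black and red ticks on the saved pictures.

```bash
python3 - <<'E'
from h import *
for n in("top0","side0","top3","side3","w1"):
    f=load(n+".npz");p=f['p'].astype(int);hsv=cv2.cvtColor(f['p'],cv2.COLOR_RGB2HSV)
    P,u,v=pts(f,f['d']>0);q=p[v,u];h=hsv[v,u]
    r=np.hypot(P[:,0]-557,P[:,1]+242)
    ann=(r>37)&(r<55)&(P[:,2]>70)&(P[:,2]<92)
    c=np.array([557,-241.6]) if n!="w1" else np.array([559.1,-242.9])
    if n[:3]=="top": c=np.array([555.9,-242])
    if n[:3]=="sid": c=np.array([558,-240.3])
    for nm,m in(("blk",ann&(q.max(1)<35)),("red",ann&(q[:,0]>130)&(q[:,1]<70))):
        for a in set((np.degrees(np.arctan2(*(P[m][:,:2]-c).T[::-1]))//30*30).astype(int)): 
            A=np.degrees(np.arctan2(*(P[m][:,:2]-c).T[::-1]));k=(A//30*30).astype(int)==a;print(n,nm,k.sum(),A[k].mean().round(1))
p=load("top3.npz")['p'][125:210,315:405,::-1];cv2.imwrite("pics/t3c.png",cv2.resize(p,None,fx=6,fy=6,interpolation=cv2.INTER_CUBIC))
E
```

```text
top0 blk 8 126.8
top0 blk 1 -176.4
top0 blk 1 160.3
top0 red 9 -163.5
side0 blk 4 129.4
side0 red 2 19.0
side0 red 3 -162.6
top3 blk 8 126.3
top3 red 13 -163.5
side3 blk 4 129.2
side3 red 2 18.2
side3 red 2 -162.2
```

View pics/t3c.png

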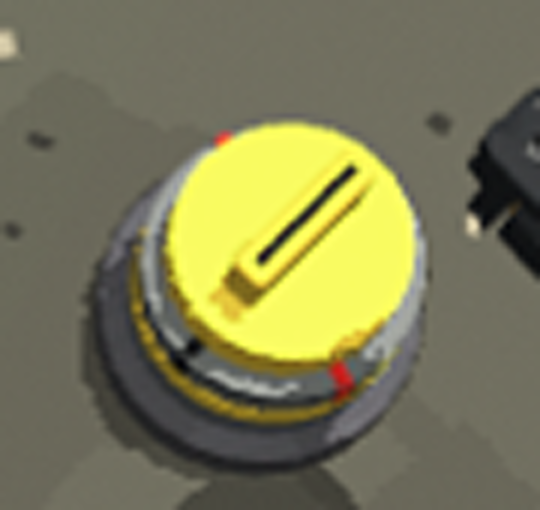

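The bar is at 127.9° in the top view and 128.8° in the side view, against black ticks at 126.5° and 129.3°. That puts it at the stop within measuring error, with the lid top 12 mm lower. Handing in.

```bash
python3 -c "
from cell import *
print(finish_job())"
```

```text
the job is handed in; nothing more can be done
None
```

The yellow lid is screwed down on its canister as far as it goes, and the job was handed in after about 9 s on the robot's clock; no verdict was reported.

- **Turning back:** I gripped the bar and turned the lid about 60° anticlockwise, to within a few degrees of the red ticks. There the wrist took up the lid's weight.
- **Dropping in:** I lowered it about 12 mm, until it seated.
- **Screwing forward:** I turned it clockwise until the moment levelled off at about 0.35 N·m and the pads began to twist on the bar, which I took as the stop. Then I opened the fingers, rose and moved clear.

**Last checks:**
- **Lid height:** the bar top is at about 133 mm, down from about 145 mm before (134 mm expected).
- **Lid angle:** the bar agrees with the black stop ticks to within about 1.5°. The two cameras disagree on direction: the top view puts it 1.4° short of the tick and the side view 0.5° past. That is within the measuring error.
- **Other canisters:** the blue and white canisters are within 0.4 mm of where they started in both views.
- **Robot clear:** the gripper was open and touching nothing.

The first two move calls were refused, because every row needs all six numbers. They moved nothing and took no time.

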